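Lock the restorer's turntable

ROBOT

A 6-joint arm with a two-finger parallel gripper is mounted at the origin on the work surface. World frame = base frame: x ahead of the robot, y to its left, z up, the work surface at z = 0. Lengths are in mm, angles in rad, forces in N, time in s.
With the tool pointing down it reaches from about 400 to 925 mm from the base axis. Payload 12.5 kg.
Tool frame: the origin (TCP) lies at the centre of the arm's flange, where the gripper is bolted on; the fingertips stand 190 mm ahead of it and the grasp point (between the pads) lies 171 mm ahead of it; z points along the fingers, y is the direction in which the jaws open and shut (so a half turn about z gives the same grasp; the last joint's range is limited). The gripper opens to 95 mm and grips with 3 to 60 N. Pads are 20 mm wide; open, the fingers measure 119 mm over their backs; the gripper's body (75 mm by 180 mm) begins 59 mm behind the grasp point.
Start: joints at [1.199, 0.491, 1.559, -0, 1.092, -0.106], TCP at [164.152, 603.058, 404.761] pointing down, gripper open.
Joint ranges: [-3.1, 3.1], [-0.84, 2.19], [0.05, 2.79], [-1.13, 4.28], [0.06, 2.93], [-2.69, 2.69]. Speed limits (rad/s): [2.22, 2.22, 2.79, 3.14, 3.14, 3.14].

INTERFACE

Orientations are given as [roll, pitch, yaw] about the fixed x, y, z axes, in that order (R = Rz(yaw) Ry(pitch) Rx(roll)).
In Python, from cell import env gives the robot as it stands.
- The arm moves only by the shell command python3 -m pendant 'ROWS'. ROWS is JSON, a list of rows, each an object of numbers: "x", "y", "z": the shift along the tool's x, y, z in units of 150 mm (1.0 is 150 mm); "rx", "ry", "rz": the turn, a rotation vector about the tool's x, y, z in units of 45 degrees (1.0 is 45 degrees); "jaw": the opening, from 0 (shut) to 1 (fully open). In form: [{"x": .., "y": .., "z": .., "rx": .., "ry": .., "rz": .., "jaw": ..}, ...]. A call has 1 to 10 rows; each row is the pose to reach, as a shift and turn from the pose commanded when the call began, along the tool's axes at that moment; what a row does not reach only later rows make up. A row lasts 1/8 s, in which the tool goes at most 62.5 mm and 10.7 degrees, less where a joint would pass 70% of its speed; a pose out of reach is approached as far as the arm can. A call with a number of a shift or a turn outside -1 to 1 is refused whole. A call with a gripper value outside its range is refused whole. The fingers move at their own pace and stop on an object; the grip force is fixed at half the most. Time passes only in rows, so rows that repeat a pose let the fingers close. It gives the time, the measured TCP pose, the force and the opening at its end, in the units of the state.
- env.state(): the state, without advancing time (a new reading comes with each control period).
- env.read_camera(name): name is "scene" or "side" or "wrist"; returns a dict with "img" (480x640x3 uint8, red, green, blue), "fx", "fy", "cx", "cy" (pixels), "rvec" (rotation vector, rad) and "tvec" (3), from world to camera coordinates, as OpenCV has them. Camera axes: x right, y down, z forward; pixel columns grow to the right and rows downward; lengths in mm; the calibration is good to about 2 mm. A picture is of the moment at which its call begins. There is no depth.
- env.job_done(): hands the job in, once; it reports no verdict.
The state is a dict: "t": time; "joints": joint angles; "qvel": joint speeds; "tau": joint torques, N m; "eef_pos": TCP position; "tcp_rot": TCP orientation; "ft_force": force on the tool from outside, world axes, zero at the start; "moment": the same for the moment, N m; "opening": opening from 0.0 (shut) to 1.0 (fully open).
Only numpy, scipy, OpenCV 4.12 (cv2) and the standard library are available. Lean on these libraries where they do the work, as an engineer would, in place of code of your own. Each camera call takes 0.05 s, during which the arm holds its last target.

TASK

Turn the slotted disc of the bench turntable by its upright post until one of its two notches faces the sliding lock bar, then push the bar fully home into that notch by its own post, so that the turntable is locked. Only push, with the fingers and no other part of the arm: leave the bronze bowl standing on its pad on the disc, never lift it or push it off the pad, and do not disturb the jar, the brush or the bronze weight on the bench.

Things in the scene. Friction and masses are not known exactly. Their poses are not given: they have to be found in the camera images.
- stand: Fixed stand bolted to the bench: dark steel plate, x -105 to 105 mm, y -105 to 215 mm, 12 mm thick. Origin on the bench under the disc's axis; z up, +y points from the axis out along the lock bar (pushed in towards -y). Grey strap over the bar: x +-26, y 113 to 131 mm, top 55 mm above the bench. Grey bed under the bar: 52 mm wide, top at 34 mm, out to y 198 mm.
- disc_top (a point): Centre of the disc's top face, on its vertical axis, 48 mm above the bench. Aluminium disc, radius 95 mm, 14 mm thick. Its axes turn with it: x points away from the turning post, the two rim notches lie along +y and -y. Each notch tapers from 38 mm wide at the rim to 24 mm at its floor, 32 mm in. A black pad (radius 46 mm, 2 mm thick) carries the bowl.
- disc (a joint): Disc angle, rad, counter-clockwise from above; it stays where left (2 N at the post turns it). At 0 the post points to the stand's -x, at 3.142 to its +x; at each a notch faces the bar and either will do. Stops -0.3, 3.44. Starts 0.45 to 2.69 (post on the side away from the bar); turn the nearer way. The tapered bar enters and centres the disc from within 0.1 rad; further off it hits the rim.
- turn_post (a point): Centre of the top of the turning post: a steel pin 12 mm in diameter standing on the disc 78 mm from the axis, its top 86 mm above the bench, 38 mm above the disc. Push it sideways along its circle.
- bar_post (a point): Centre of the top of the lock bar's post: a steel pin 16 mm in diameter on the bar, its top 86 mm above the bench, 39 mm above the bar's top face. With the bar fully out it is 174 mm from the disc's axis, fully in 140 mm. The bar runs on 13 mm past the post's axis to its outer end. Push it from the outside, towards the disc.
- bar_nose (a point): Middle of the bar's front edge, on its top face, 47 mm above the bench. The steel bar is 20 mm wide, 12 mm thick, its nose tapering to 12 mm; the nose is 101 mm from the disc's axis with the bar fully out, 67 mm with it fully in.
- bar (a joint): Travel of the lock bar towards the disc, m: 0 fully out, 0.034 fully home (a stop). It slides with about 3 N of friction and stays where it is left.
- bowl: Loose bronze bowl, 76 mm across the rim, 42 mm high, about 0.3 kg, standing on the disc's pad; it rides round with the disc. Origin: centre of its underside, 50 mm above the bench.
- jar: Loose white jar, 48 mm in diameter, 65 mm tall, on the bench beyond the turntable. Origin: centre of its underside. Leave alone.
- brush: Loose brush with a handle, 170 mm long, lying on the bench to the right of the turntable (stand's -y side). Origin: on the bench near its middle; x along it. Leave alone.
- weight: Loose round bronze weight with a waisted grip, 52 mm in diameter, 46 mm tall, on the bench beyond the turntable. Origin: centre of its underside. Leave alone.
There are look-alikes about, which are no part of the job. Leave any blue or red look-alike of the bowl alone.

How it is judged (in metres and radians):
On the way, in this order (a step that is already met when the one before it is completed fails the run):
1. a notch has been turned to face the bar while the bar is still out (angle between the x axis of disc_top and the x axis of stand, either way round below 0.15 rad and value of joint bar below 0.012 m).
2. the bar has been pushed home into the notch (value of joint bar above 0.029 m), for 0.2 s.
At the end, for the whole second after the job is handed in: The lock bar is in the notch to within 5 mm of fully home (travel over 29 mm of 34), the notch is in line with it (within 0.1 rad), and the bowl stands upright on the disc within 30 mm of its centre, all at rest (value of joint bar above 0.029 m and angle between the x axis of disc_top and the x axis of stand, either way round below 0.1 rad and horizontal distance between bowl and disc_top below 0.03 m and angle between bowl's own z axis and vertical below 0.25 rad and z of bowl in the frame of stand below 0.058 m and linear speed of bowl below 0.02 m/s and velocity of joint disc between -0.05 and 0.05 rad/s); the robot touches nothing.
It fails at once if the arm or the gripper's body, not the fingers, pressed on the turntable (contact force between the arm and stand above 5 N).
It fails at once if the bowl was lifted from the disc (z of bowl in the frame of stand above 0.06 m).
It fails at once if the bowl was pushed off the pad's middle or tipped (horizontal distance between bowl and disc_top above 0.03 m or angle between bowl's own z axis and vertical above 0.3 rad).
It fails at once if the jar, brush or weight was moved (more than 15 mm) or toppled (distance of any of jar, brush, weight from where it was at the start of the episode above 0.015 m or angle between any of jar, brush, weight's own z axis and vertical above 0.3 rad).
It also fails if it takes over 46 s, if anything falls off the work surface, if the arm or the gripper's body presses on something with over 40 N, if the wrist force passes 120 N, or if a joint passes its speed limit or range.

## Working session

There is one attempt and no reset: what is moved stays moved. The work goes in short steps, Python scripts to look and compute and a shell command to move; the robot and the scene stay as the last step left them, time stands still between calls to the robot, and variables do not carry over. Pictures are saved under pics/ and viewed, and the job is handed in when it is done.

```bash
mkdir -p pics; ls; python3 - <<'E'
from cell import env
import cv2
for n in ["scene","side","wrist"]:
    c=env.read_camera(n); cv2.imwrite(f"pics/{n}0.png",c["img"][:,:,::-1]); print(n,c["fx"],c["cx"],c["rvec"],c["tvec"])
print(env.state())
E
```

```text
pics
scene 444.0784030121068 324.4801726146247 [ 1.98701759  1.32706892 -0.61167832] [-151.414431   -290.241312   1247.69263522]
side 541.3323448910899 315.5038197416555 [ 2.1969241  -0.72043247  0.35423436] [-478.4123526   257.84087669  713.41679045]
wrist 377.08880731796 322.09440405942456 [-2.31849945 -1.77246215 -0.23798966] [-624.38004039  -30.68743864  391.18240375]
{'t': 0.15, 'joints': array([ 1.19940659e+00,  4.91384992e-01,  1.55926849e+00, -2.51395682e-05,
        1.09169916e+00, -1.05609483e-01]), 'qvel': array([-0.0006721 , -0.0029679 , -0.00045735, -0.00118854,  0.00088406,
       -0.00143622]), 'tau': array([ 1.80106865e-03, -6.12894773e+01, -2.58280045e+01,  6.92509487e-02,
        4.73575818e-02, -7.59894624e-05]), 'eef_pos': array([164.14454943, 603.0462678 , 404.33247671]), 'tcp_rot': array([-3.14083455e+00, -5.79370497e-05,  2.87582397e+00]), 'ft_force': array([0.13100595, 0.6095255 , 0.25825456]), 'moment': array([ 0.02155171, -0.02870148, -0.01887202]), 'opening': 0.9975688163351001}
```

View pics/scene0.png

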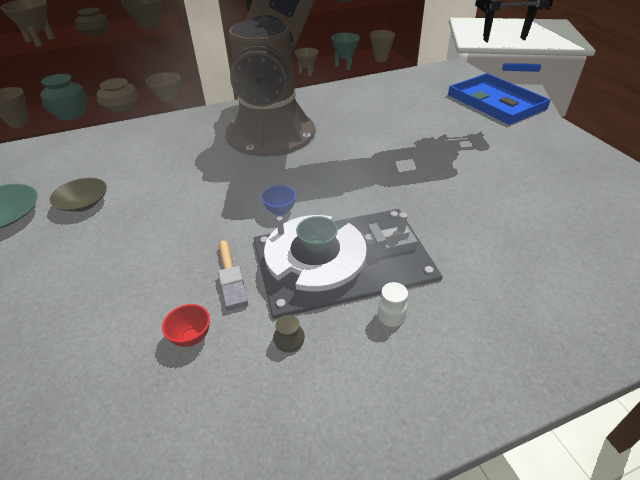

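View pics/side0.png

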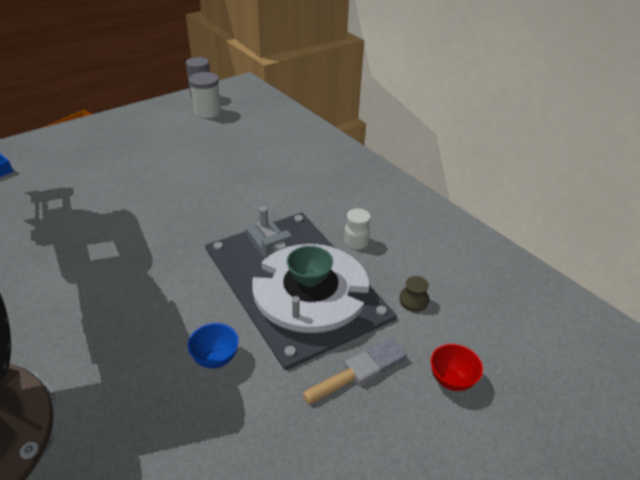

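View pics/wrist0.png

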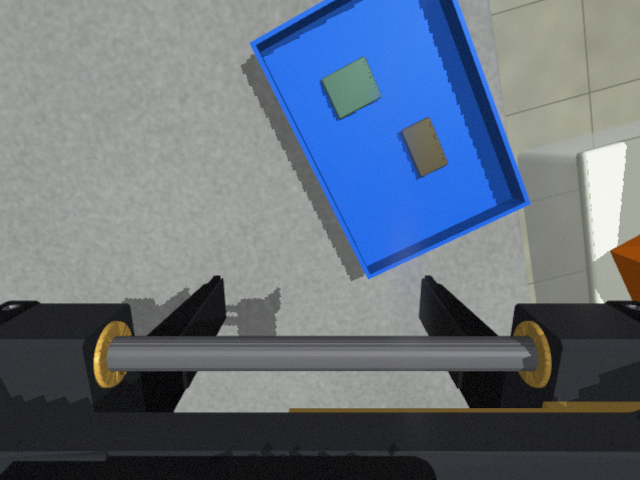

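The scene view shows the turning post near (280,219) and the bar post near (403,213). In the side view they are near (295,299) and (264,208). I'll zoom in for better pixel positions.

```bash
python3 - <<'E'
import cv2
a=cv2.imread("pics/scene0.png")[180:330,210:450]; cv2.imwrite("pics/sc_z.png",cv2.resize(a,None,fx=3.33,fy=3.33,interpolation=cv2.INTER_CUBIC))
a=cv2.imread("pics/side0.png")[195:375,195:415]; cv2.imwrite("pics/si_z.png",cv2.resize(a,None,fx=3.33,fy=3.33,interpolation=cv2.INTER_CUBIC))
E
```

```text
(no output)
```

View pics/sc_z.png

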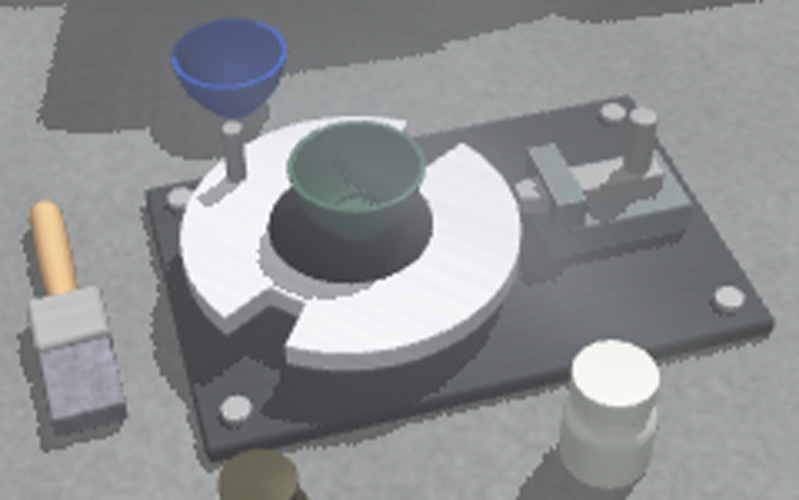

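View pics/si_z.png

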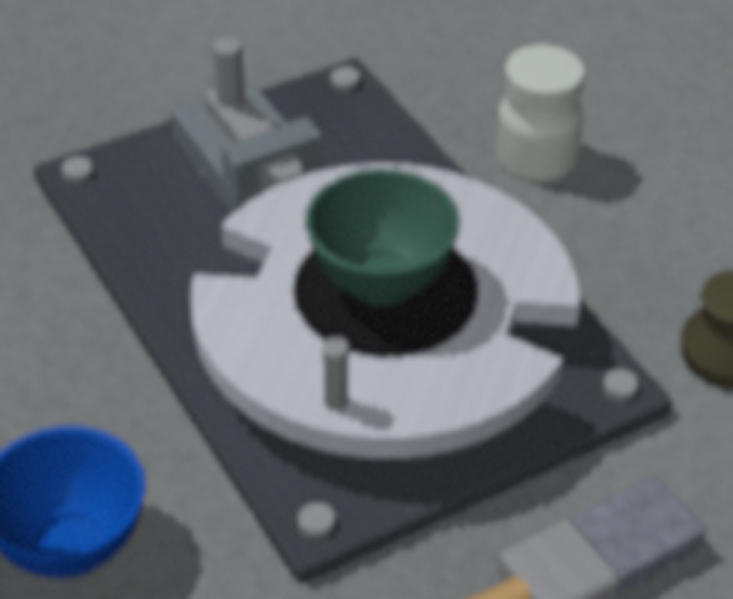

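```bash
cat > h.py <<'E'
import numpy as np, cv2
from cell import env
from scipy.optimize import least_squares
def cam(n):
    c=env.read_camera(n); return c
def proj(c,P):
    K=np.array([[c["fx"],0,c["cx"]],[0,c["fy"],c["cy"]],[0,0,1.]])
    return cv2.projectPoints(np.array(P,float).reshape(-1,3),np.array(c["rvec"],float),np.array(c["tvec"],float),K,None)[0].reshape(-1,2)
def ray(c,uv,z):
    R=cv2.Rodrigues(np.array(c["rvec"],float))[0]; o=-R.T@np.array(c["tvec"],float).ravel()
    d=R.T@np.array([(uv[0]-c["cx"])/c["fx"],(uv[1]-c["cy"])/c["fy"],1]); return o+d*(z-o[2])/d[2]
E
python3 - <<'E'
from h import *
sc=cam("scene"); si=cam("side")
T=[(279.97,218.4),(295.9,298.6)]; B=[(403.1,214.5),(263.8,208.5)]
for n,p in (("turn",T),("bar",B)): print(n,ray(sc,p[0],86),ray(si,p[1],86))
S=[(254.1,237.1),(399.2,209.4),(442.1,276.7),(273.1,314.5)]
D=[(286.6,367.7),(206.1,246.7),(302.2,213.0),(396.2,316.6)]
for a,b in zip(S,D): print(ray(sc,a,12),ray(si,b,12))
C=[(-105,-105),(-105,215),(105,215),(105,-105)]
def pts(p):
    x,y,w,a,b=p; R=np.array([[np.cos(w),-np.sin(w)],[np.sin(w),np.cos(w)]])
    L=[(-78*np.cos(a),-78*np.sin(a),86),(0,174-b,86)]+[(u,v,12) for u,v in C]
    return np.array([[*(R@np.array(l[:2])+[x,y]),l[2]] for l in L])
def f(p):
    P=pts(p); return np.r_[(proj(sc,P)-np.array([T[0],B[0]]+S)).ravel(),(proj(si,P)-np.array([T[1],B[1]]+D)).ravel()]
b=None
for w0 in np.arange(-3,3.2,.7):
  for a0 in (.5,1.5,2.5):
    r=least_squares(f,[500,0,w0,a0,0]); 
    if b is None or r.cost<b.cost:b=r
print(b.x,b.cost); print(b.fun.reshape(-1,2).round(1)); print(pts(b.x).round(1))
# objects
print("jar",ray(sc,(393,318),0),ray(si,(356,245),0)); print("blue bowl top",ray(sc,(278,193),40),ray(si,(214,342),40));
print("weight",ray(sc,(289,342),0),ray(si,(414,303),0)); print("bowl rim",ray(sc,(317,231),92),ray(si,(310,264),92))
E
```

```text
turn [ 471.78007856 -115.76857253   86.        ] [ 471.64694816 -116.95548244   86.        ]
bar [552.90977542 100.79806158  86.        ] [553.33039767  98.33434158  86.        ]
[ 420.50033611 -161.40118459   12.        ] [ 419.79527357 -165.95187799   12.        ]
[458.54469442 152.90767089  12.        ] [453.56743847 145.86719609  12.        ]
[662.52640689 128.5546899   12.        ] [658.66751996 126.25954367  12.        ]
[ 624.45765662 -183.75357351   12.        ] [ 621.26774508 -187.41893396   12.        ]
[ 5.34161765e+02 -7.13532423e+01 -1.12901240e-01  7.38001685e-01
  1.83323017e+00] 18.32362889410726
[[-0.8 -0.1]
 [-0.3  0.3]
 [-1.5 -0.4]
 [-0.5 -1.3]
 [ 0.9 -0.2]
 [-1.7  1.6]
 [-0.4  0.2]
 [-0.3 -0.4]
 [-1.8 -0.4]
 [-1.9 -2.5]
 [ 0.4 -1.7]
 [ 2.5 -1.4]]
[[ 470.9 -117.    86. ]
 [ 553.6   99.7   86. ]
 [ 418.  -163.9   12. ]
 [ 454.1  154.1   12. ]
 [ 662.7  130.4   12. ]
 [ 626.7 -187.5   12. ]]
jar [702.66808228   6.08763629   0.        ] [692.88237984  -1.89288135   0.        ]
blue bowl top [333.45419282 -80.11845388  40.        ] [347.9023509  -82.40017029  40.        ]
weight [ 679.44668051 -174.57232436    0.        ] [ 675.75106955 -175.5814589     0.        ]
bowl rim [538.81692517 -67.16614891  92.        ] [529.78017938 -73.29419687  92.        ]
```

```bash
python3 -m pendant '[{"x":-1,"y":-1,"rz":-0.195,"jaw":0},{"x":-1,"y":-1,"rz":-0.195,"jaw":0},{"x":-1,"y":-1,"rz":-0.195,"jaw":0},{"x":-1,"y":-1,"rz":-0.195,"jaw":0},{"x":-1,"y":-1,"rz":-0.195,"jaw":0}]'
cat >> h.py <<'E'
S0=np.array([534.2,-71.4]); W=-0.113
RW=np.array([[np.cos(W),-np.sin(W)],[np.sin(W),np.cos(W)]])
def go(lx,ly,tipz):
    s=env.state(); p=np.array(s["eef_pos"]); r=s["tcp_rot"]
    from scipy.spatial.transform import Rotation as Ro
    R=Ro.from_euler("xyz",r).as_matrix()
    t=np.array([*(RW@np.array([lx,ly])+S0),tipz+190])
    loc=RW.T@(p[:2]-S0)
    print("t",s["t"],"local",loc.round(1),"tip z",round(p[2]-190,1),"rot",r.round(3),"open",s["opening"],"F",s["ft_force"].round(1))
    print("shift units",(R.T@(t-p)/150).round(3))
E
python3 -c "
from h import *
go(-62,-90,200)"
```

```text
t 0.25 local [-443.7  628.4] tip z 214.5 rot [-3.141 -0.     2.876] open 0.9994055688762858 F [ 0.5 -0.3  0.7]
shift units [-3.244 -4.346  0.098]invalid input
```

```bash
python3 -m pendant '[{"x":-1.0,"y":-1.0,"z":0.0,"rx":0.0,"ry":0.0,"rz":-0.195,"jaw":0.0},{"x":-1.0,"y":-1.0,"z":0.0,"rx":0.0,"ry":0.0,"rz":-0.195,"jaw":0.0},{"x":-1.0,"y":-1.0,"z":0.0,"rx":0.0,"ry":0.0,"rz":-0.195,"jaw":0.0},{"x":-1.0,"y":-1.0,"z":0.0,"rx":0.0,"ry":0.0,"rz":-0.195,"jaw":0.0},{"x":-1.0,"y":-1.0,"z":0.0,"rx":0.0,"ry":0.0,"rz":-0.195,"jaw":0.0}]'; python3 -c "
from h import *
go(-62,-90,200)"
```

```text
t: 0.88
eef_pos: [270.2, 417.9, 405.0]
tcp_rot: [3.141, 0.0, 3.026]
ft_force: [0.4, 0.3, 0.8]
opening: 0.529
t 0.875 local [-317.5  456.4] tip z 215.0 rot [3.141 0.    3.026] open 0.5291347915430917 F [0.4 0.3 0.8]
shift units [-1.711 -3.639  0.099]
```

```bash
python3 -m pendant '[{"x":-1.0,"y":-0.7,"z":0.0,"rx":0.0,"ry":0.0,"rz":0.0,"jaw":0.0},{"x":-1.0,"y":-0.7,"z":0.0,"rx":0.0,"ry":0.0,"rz":0.0,"jaw":0.0},{"x":-1.0,"y":-0.7,"z":0.0,"rx":0.0,"ry":0.0,"rz":0.0,"jaw":0.0},{"x":-1.0,"y":-1.0,"z":0.0,"rx":0.0,"ry":0.0,"rz":0.0,"jaw":0.0},{"x":-1.0,"y":-1.0,"z":0.0,"rx":0.0,"ry":0.0,"rz":0.0,"jaw":0.0}]' && python3 -m pendant '[{"x":-0.6,"y":-1.0,"z":0.0,"rx":0.0,"ry":0.0,"rz":0.0,"jaw":0.0},{"x":-0.6,"y":-1.0,"z":0.0,"rx":0.0,"ry":0.0,"rz":0.0,"jaw":0.0},{"x":-0.6,"y":-1.0,"z":0.0,"rx":0.0,"ry":0.0,"rz":0.0,"jaw":0.0}]' && python3 -m pendant '[{"x":-0.1,"y":-1.0,"z":0.0,"rx":0.0,"ry":0.0,"rz":0.0,"jaw":0.0},{"x":-0.1,"y":-1.0,"z":0.0,"rx":0.0,"ry":0.0,"rz":0.0,"jaw":0.0},{"x":-0.1,"y":-1.0,"z":0.0,"rx":0.0,"ry":0.0,"rz":0.0,"jaw":0.0}]';  python3 -c "
from h import *
go(-62,-90,100)"
```

```text
t: 1.5
eef_pos: [401.8, 252.0, 404.6]
tcp_rot: [-3.141, -0.001, 3.027]
ft_force: [0.5, 0.4, -0.9]
opening: 0.025
t: 1.88
eef_pos: [475.4, 93.5, 404.9]
tcp_rot: [3.141, 0.001, 3.03]
ft_force: [0.8, 0.9, -0.3]
opening: 0.003
t: 2.25
eef_pos: [473.0, -58.3, 404.7]
tcp_rot: [3.142, 0.001, 3.028]
ft_force: [-0.0, 0.8, -0.6]
opening: 0.006
t 2.25 local [-62.3   6.2] tip z 214.7 rot [3.142e+00 1.000e-03 3.028e+00] open 0.005652764700516524 F [-0.   0.8 -0.6]
shift units [-0.002 -0.641  0.765]
```

```bash
python3 -m pendant '[{"x":0.0,"y":-0.64,"z":0.0,"rx":0.0,"ry":0.0,"rz":0.0,"jaw":0.0},{"x":0.0,"y":-0.64,"z":0.0,"rx":0.0,"ry":0.0,"rz":0.0,"jaw":0.0},{"x":0.0,"y":-0.64,"z":0.75,"rx":0.0,"ry":0.0,"rz":0.0,"jaw":0.0},{"x":0.0,"y":-0.64,"z":0.75,"rx":0.0,"ry":0.0,"rz":0.0,"jaw":0.0},{"x":0.0,"y":-0.64,"z":0.75,"rx":0.0,"ry":0.0,"rz":0.0,"jaw":0.0}]'; python3 -c "
from h import *
go(-62,-90,60)
for n in ('scene','side','wrist'):
    cv2.imwrite(f'pics/{n}1.png',cam(n)['img'][:,:,::-1])
a=cv2.imread('pics/scene1.png')[150:330,210:450];b=cv2.imread('pics/side1.png')[195:375,175:415]
cv2.imwrite('pics/m1.png',cv2.resize(np.vstack([a,b]),None,fx=1.66,fy=1.66))
"
```

```text
t: 2.88
eef_pos: [462.1, -151.3, 289.9]
tcp_rot: [3.139, -0.005, 3.03]
ft_force: [0.2, -0.3, 0.2]
opening: 0.004
t 2.875 local [-62.6 -87.5] tip z 99.9 rot [ 3.139 -0.005  3.03 ] open 0.0044574782207740015 F [ 0.2 -0.3  0.2]
shift units [-0.005 -0.017  0.266]
```

View pics/m1.png

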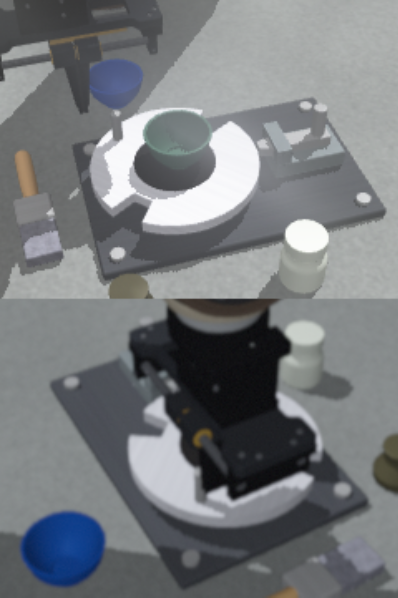

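View pics/wrist1.png

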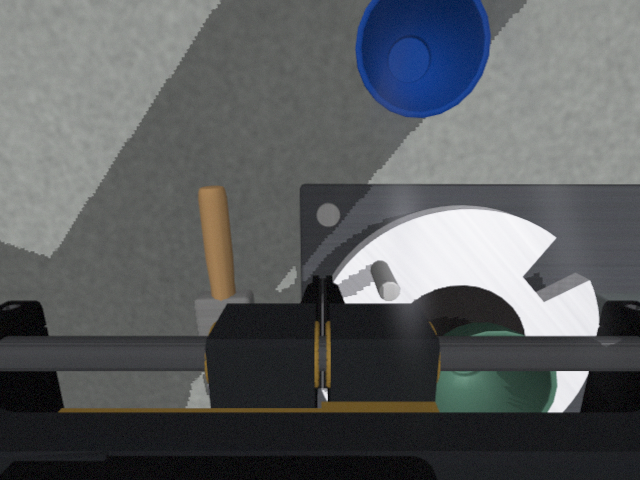

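The fingers are shut above the rim, behind the turning post (post top at wrist (390,290), fingertips at (323,280)), and clear of the bowl. Next I lower them and push along the arc.

```bash
python3 -m pendant '[{"x":0.0,"y":-0.02,"z":0.26,"rx":0.0,"ry":0.0,"rz":0.0,"jaw":0.0},{"x":0.0,"y":-0.02,"z":0.26,"rx":0.0,"ry":0.0,"rz":0.0,"jaw":0.0},{"x":0.0,"y":0.05,"z":0.26,"rx":0.0,"ry":0.0,"rz":0.0,"jaw":0.0},{"x":0.0,"y":0.10,"z":0.26,"rx":0.0,"ry":0.0,"rz":0.0,"jaw":0.0},{"x":0.015,"y":0.15,"z":0.26,"rx":0.0,"ry":0.0,"rz":0.0,"jaw":0.0},{"x":0.03,"y":0.20,"z":0.26,"rx":0.0,"ry":0.0,"rz":0.0,"jaw":0.0},{"x":0.045,"y":0.25,"z":0.26,"rx":0.0,"ry":0.0,"rz":0.0,"jaw":0.0},{"x":0.055,"y":0.30,"z":0.26,"rx":0.0,"ry":0.0,"rz":0.0,"jaw":0.0},{"x":0.055,"y":0.30,"z":0.26,"rx":0.0,"ry":0.0,"rz":0.0,"jaw":0.0}]'; python3 -c "
from h import *
go(-76,-18,60)
for n in ('scene','side','wrist'):
    cv2.imwrite(f'pics/{n}2.png',cam(n)['img'][:,:,::-1])
a=cv2.imread('pics/scene2.png')[150:330,210:450]
cv2.imwrite('pics/m2.png',cv2.resize(a,None,fx=3,fy=3))
"
```

```text
t: 4.15
eef_pos: [458.2, -106.0, 253.6]
tcp_rot: [3.142, 0.0, 3.03]
ft_force: [1.0, 0.3, -0.1]
opening: 0.007
t 4.15 local [-71.6 -43. ] tip z 63.6 rot [3.142 0.    3.03 ] open 0.007162907960482174 F [ 1.   0.3 -0.1]
shift units [0.029 0.167 0.024]
```

View pics/m2.png

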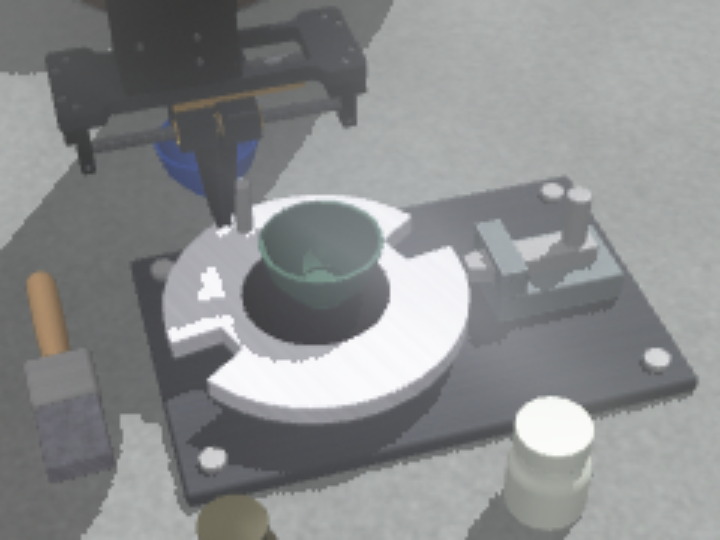

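View pics/wrist2.png

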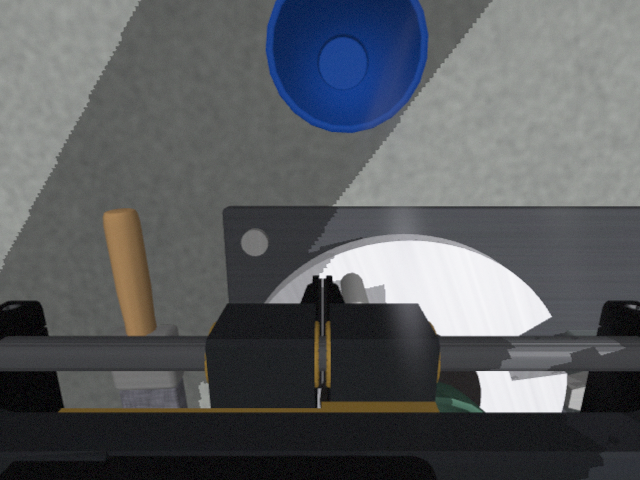

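The post has followed the fingers: its top is at crop (243,182), which is scene (291,210.7). I'll measure the disc angle.

```bash
python3 -c "
from h import *
sc=cam('scene')
p=ray(sc,(291,210.7),86); l=RW.T@(p[:2]-S0); print(l, np.hypot(*l), np.arctan2(-l[1],-l[0]))"
```

```text
[-73.44207706 -26.36255404] 78.03026937377335 0.34463201507851093
```

```bash
python3 -m pendant '[{"x":0.01,"y":0.05,"z":0.0,"rx":0.0,"ry":0.0,"rz":0.0,"jaw":0.0},{"x":0.02,"y":0.09,"z":0.0,"rx":0.0,"ry":0.0,"rz":0.0,"jaw":0.0},{"x":0.03,"y":0.13,"z":0.0,"rx":0.0,"ry":0.0,"rz":0.0,"jaw":0.0},{"x":0.035,"y":0.16,"z":0.0,"rx":0.0,"ry":0.0,"rz":0.0,"jaw":0.0},{"x":0.035,"y":0.17,"z":0.0,"rx":0.0,"ry":0.0,"rz":0.0,"jaw":0.0},{"x":0.035,"y":0.17,"z":0.0,"rx":0.0,"ry":0.0,"rz":0.0,"jaw":0.0}]'; python3 -c "
from h import *
go(-76,-18,60)
for n in ('scene','side','wrist'):
    cv2.imwrite(f'pics/{n}3.png',cam(n)['img'][:,:,::-1])
a=cv2.imread('pics/scene3.png')[150:330,210:450]
cv2.imwrite('pics/m3.png',cv2.resize(a,None,fx=3,fy=3,interpolation=cv2.INTER_CUBIC))
"
```

```text
t: 5.1
eef_pos: [456.2, -80.6, 253.3]
tcp_rot: [3.141, 0.001, 3.029]
ft_force: [0.2, -0.3, -0.6]
opening: 0.002
t 5.1 local [-76.5 -17.9] tip z 63.3 rot [3.141e+00 1.000e-03 3.029e+00] open 0.0016081565934389845 F [ 0.2 -0.3 -0.6]
shift units [-0.003 -0.001  0.022]
```

View pics/m3.png

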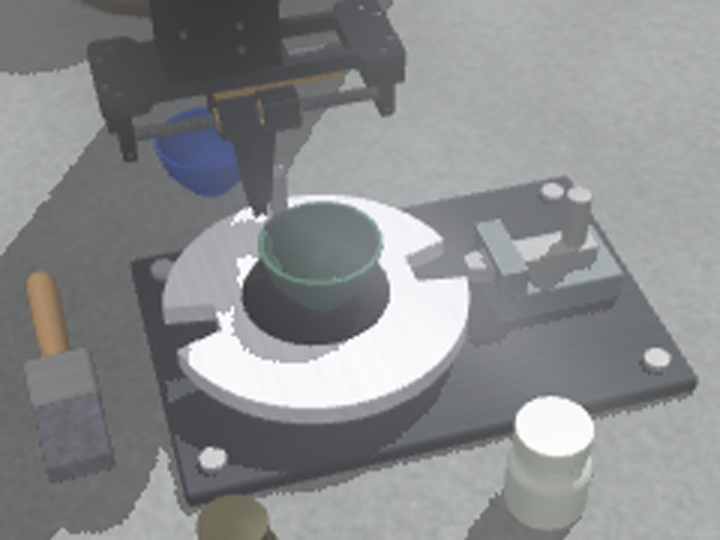

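The notch, at crop (430,262), now faces the bar nose at (475,262). I'll back off, lift, and check the angle from both cameras.

```bash
python3 -m pendant '[{"x":0.0,"y":-0.15,"z":0.0,"rx":0.0,"ry":0.0,"rz":0.0,"jaw":0.0},{"x":0.0,"y":-0.15,"z":-0.4,"rx":0.0,"ry":0.0,"rz":0.0,"jaw":0.0},{"x":0.5,"y":-0.15,"z":-0.8,"rx":0.0,"ry":0.0,"rz":0.0,"jaw":0.0},{"x":0.8,"y":-0.15,"z":-1.0,"rx":0.0,"ry":0.0,"rz":0.0,"jaw":0.0},{"x":0.8,"y":0.6,"z":-1.0,"rx":0.0,"ry":0.0,"rz":0.0,"jaw":0.0},{"x":0.8,"y":1.0,"z":-1.0,"rx":0.0,"ry":0.0,"rz":0.0,"jaw":0.0},{"x":0.8,"y":1.0,"z":-1.0,"rx":0.0,"ry":0.0,"rz":0.0,"jaw":0.0},{"x":0.8,"y":1.0,"z":-1.0,"rx":0.0,"ry":0.0,"rz":0.0,"jaw":0.0}]'; python3 -c "
from h import *
go(0,220,150)
for n in ('scene','side','wrist'):
    cv2.imwrite(f'pics/{n}4.png',cam(n)['img'][:,:,::-1])
a=cv2.imread('pics/scene4.png')[165:315,230:430];b=cv2.imread('pics/side4.png')[195:345,215:415]
cv2.imwrite('pics/m4.png',cv2.resize(np.hstack([a,b]),None,fx=2,fy=2,interpolation=cv2.INTER_CUBIC))
"
```

```text
t: 6.25
eef_pos: [353.3, 84.2, 403.6]
tcp_rot: [3.141, 0.001, 3.034]
ft_force: [0.2, -0.5, 0.3]
opening: 0.004
t 6.25 local [-197.3  134.3] tip z 213.6 rot [3.141e+00 1.000e-03 3.034e+00] open 0.003851184956166712 F [ 0.2 -0.5  0.3]
shift units [-1.318  0.564  0.426]
```

View pics/m4.png

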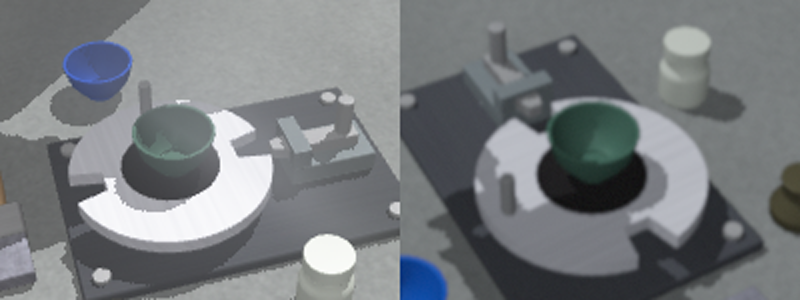

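```bash
python3 -c "
from h import *
for n,u in (('scene',(302.5,206.5)),('side',(269,284))):
  p=ray(cam(n),u,86); l=RW.T@(p[:2]-S0); print(l, np.hypot(*l), np.arctan2(-l[1],-l[0]))
# notch predicted corners at angle 0, both ends
for n in ('scene','side'):
  c=cam(n); im=c['img'][:,:,::-1].copy()
  im=cv2.resize(im,None,fx=4,fy=4,interpolation=cv2.INTER_CUBIC)
  L=[(12,-63),(19,-93),(-12,-63),(-19,-93),(12,63),(19,93),(-12,63),(-19,93)]
  for q in proj(c,[[*(RW@np.array(l)+S0),48] for l in L]): cv2.circle(im,tuple(int(v*4+1.5) for v in q),3,(0,0,255),-1)
  x0,y0=(960,740) if n=='scene' else (920,860)
  cv2.imwrite(f'pics/n_{n}.png',im[y0:y0+500,x0:x0+640])
"
```

```text
[-79.57728958  -2.28232385] 79.61001204912196 0.028672732779185715
[-78.07989564  -5.31526484] 78.26060403396777 0.06796982695450539
```

View pics/n_scene.png

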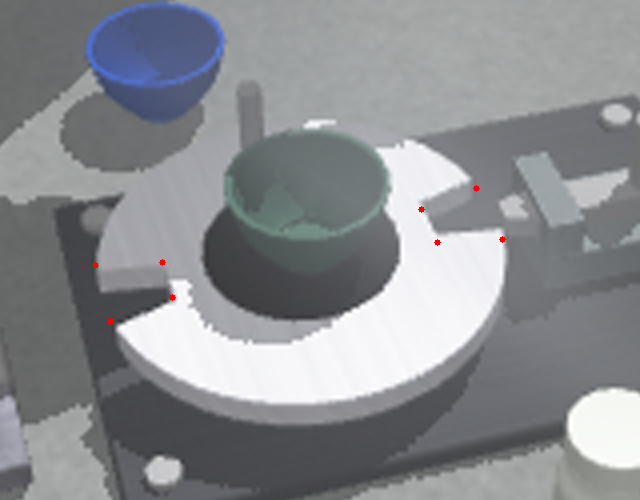

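View pics/n_side.png

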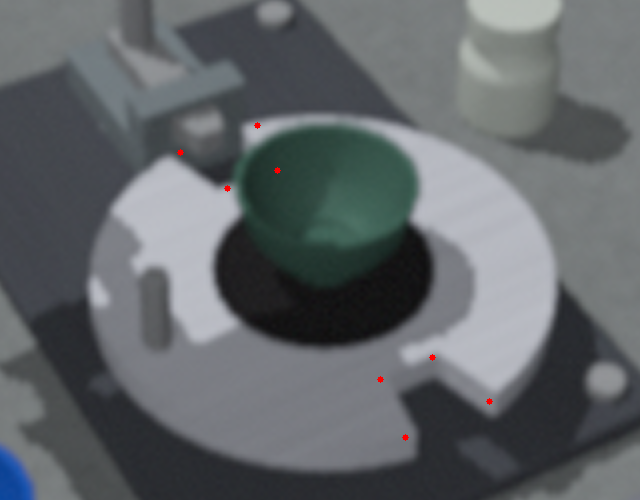

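Rotation left over is about 0.03–0.06 rad, inside the 0.1 rad capture range. The notch mouth in the scene crop at (487,206) lines up with the nose at (513,207), and the bowl is centred on the pad. Next is the bar.

```bash
python3 -m pendant '[{"x":-0.7,"y":0.59,"z":0.0,"rx":0.0,"ry":0.0,"rz":0.0,"jaw":0.0},{"x":-0.7,"y":0.59,"z":0.0,"rx":0.0,"ry":0.0,"rz":0.0,"jaw":0.0},{"x":-1.0,"y":0.59,"z":0.0,"rx":0.0,"ry":0.0,"rz":0.0,"jaw":0.0},{"x":-1.0,"y":0.59,"z":0.0,"rx":0.0,"ry":0.0,"rz":0.0,"jaw":0.0}]' && python3 -m pendant '[{"x":-0.31,"y":0.0,"z":0.0,"rx":0.0,"ry":0.0,"rz":0.0,"jaw":0.0},{"x":-0.31,"y":0.0,"z":0.4,"rx":0.0,"ry":0.0,"rz":0.0,"jaw":0.0},{"x":-0.31,"y":0.0,"z":0.6,"rx":0.0,"ry":0.0,"rz":0.0,"jaw":0.0},{"x":-0.31,"y":0.0,"z":0.6,"rx":0.0,"ry":0.0,"rz":0.0,"jaw":0.0}]'; python3 -c "
from h import *
go(0,222,60)
cv2.imwrite('pics/wrist5.png',cam('wrist')['img'][:,:,::-1])
a=cam('scene')['img'][150:330,230:470,::-1]
cv2.imwrite('pics/m5.png',cv2.resize(a,None,fx=3,fy=3,interpolation=cv2.INTER_CUBIC))
"
```

```text
t: 7.1
eef_pos: [515.4, 152.2, 402.2]
tcp_rot: [-3.142, -0.0, 3.027]
ft_force: [-0.3, -0.8, 0.7]
opening: 0.002
t: 7.6
eef_pos: [558.2, 146.7, 311.6]
tcp_rot: [-3.141, -0.004, 3.028]
ft_force: [0.8, -0.2, 0.1]
opening: 0.003
t 7.6 local [ -0.7 219.5] tip z 121.6 rot [-3.141 -0.004  3.028] open 0.0025067738826080976 F [ 0.8 -0.2  0.1]
shift units [-0.007  0.017  0.411]
```

View pics/m5.png

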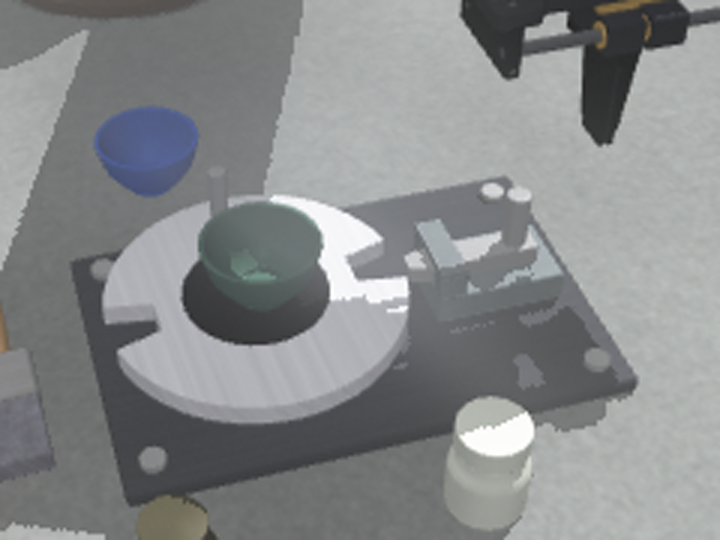

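View pics/wrist5.png

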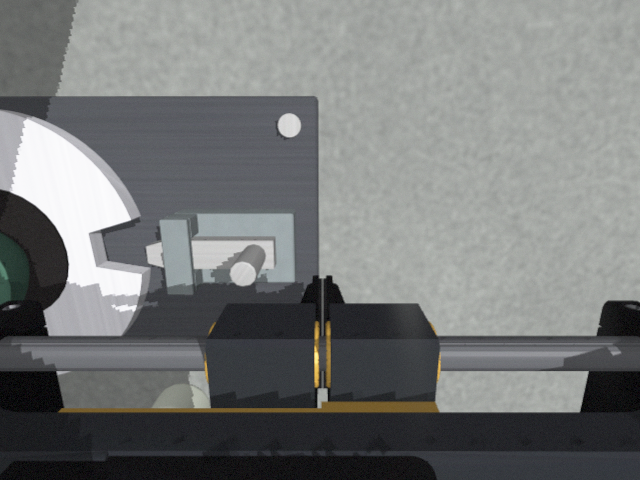

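The notch looks slightly off in the wrist view: mouth middle near v=242 against nose v=253. I'll measure it properly before pushing.

```bash
python3 -c "
from h import *
c=cam('wrist'); im=cv2.resize(c['img'][:,:,::-1],None,fx=4,fy=4,interpolation=cv2.INTER_CUBIC)
L=[(12,63),(19,93),(-12,63),(-19,93),(0,101)]
for l,q in zip(L,proj(c,[[*(RW@np.array(l)+S0),48] for l in L])): cv2.circle(im,tuple(int(v*4+1.5) for v in q),3,(0,0,255),-1); print(l,q)
cv2.imwrite('pics/w6.png',im[780:1180,330:1130])"
```

```text
(12, 63) [ 95.34834109 268.3673379 ]
(19, 93) [140.03616951 277.86320917]
(-12, 63) [ 89.65604731 234.71483021]
(-19, 93) [132.74472197 224.56895844]
(0, 101) [148.17467176 251.73566134]
```

View pics/w6.png

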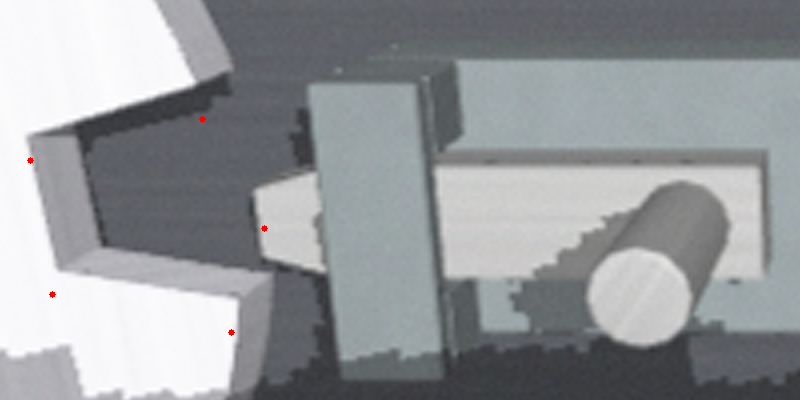

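The disc is off by about 0.07 rad, which the tapered bar can take up. I'll lower the fingers and push the bar.

```bash
python3 -m pendant '[{"x":-0.005,"y":0.02,"z":0.40,"rx":0.0,"ry":0.0,"rz":0.0,"jaw":0.0},{"x":-0.005,"y":0.02,"z":0.40,"rx":0.0,"ry":0.0,"rz":0.0,"jaw":0.0},{"x":-0.005,"y":-0.10,"z":0.40,"rx":0.0,"ry":0.0,"rz":0.0,"jaw":0.0},{"x":-0.005,"y":-0.15,"z":0.40,"rx":0.0,"ry":0.0,"rz":0.0,"jaw":0.0},{"x":-0.005,"y":-0.19,"z":0.40,"rx":0.0,"ry":0.0,"rz":0.0,"jaw":0.0},{"x":-0.005,"y":-0.23,"z":0.40,"rx":0.0,"ry":0.0,"rz":0.0,"jaw":0.0},{"x":-0.005,"y":-0.27,"z":0.40,"rx":0.0,"ry":0.0,"rz":0.0,"jaw":0.0},{"x":-0.005,"y":-0.30,"z":0.40,"rx":0.0,"ry":0.0,"rz":0.0,"jaw":0.0},{"x":-0.005,"y":-0.30,"z":0.40,"rx":0.0,"ry":0.0,"rz":0.0,"jaw":0.0}]'; python3 -c "
from h import *
go(0,159,60)
cv2.imwrite('pics/wrist7.png',cam('wrist')['img'][:,:,::-1])
a=cam('scene')['img'][150:330,230:470,::-1]
cv2.imwrite('pics/m7.png',cv2.resize(a,None,fx=3,fy=3,interpolation=cv2.INTER_CUBIC))
"
```

```text
t: 8.88
eef_pos: [554.5, 102.6, 253.1]
tcp_rot: [-3.141, -0.0, 3.029]
ft_force: [1.5, 0.4, 0.7]
opening: 0.002
t 8.875 local [  0.5 175.2] tip z 63.1 rot [-3.141 -0.     3.029] open 0.0017945979046940052 F [1.5 0.4 0.7]
shift units [ 0.004 -0.108  0.021]
```

View pics/wrist7.png

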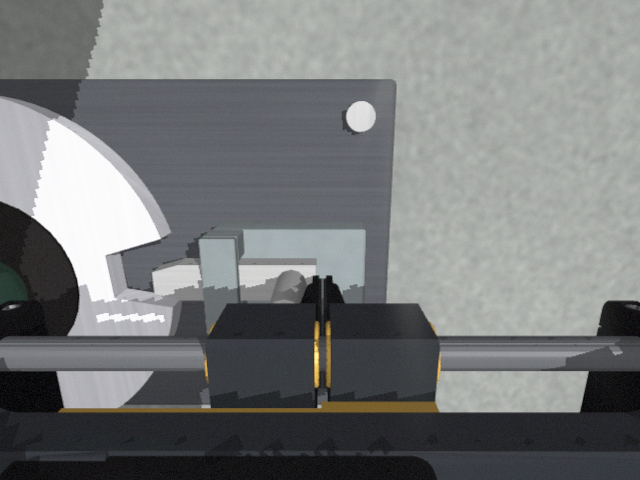

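View pics/m7.png

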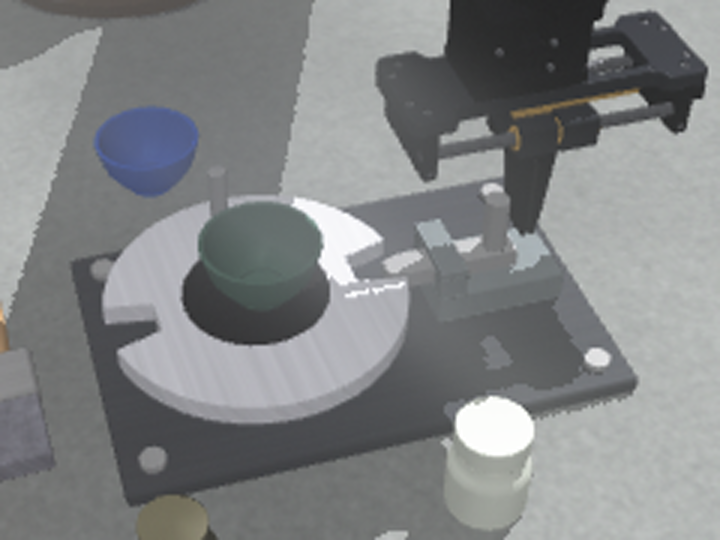

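The bar has entered the notch, with its nose at wrist (153,280) and scene crop (390,263). I'll keep pushing to the stop, gently at the end.

```bash
python3 -m pendant '[{"x":0.0,"y":-0.03,"z":0.0,"rx":0.0,"ry":0.0,"rz":0.0,"jaw":0.0},{"x":0.0,"y":-0.06,"z":0.0,"rx":0.0,"ry":0.0,"rz":0.0,"jaw":0.0},{"x":0.0,"y":-0.08,"z":0.0,"rx":0.0,"ry":0.0,"rz":0.0,"jaw":0.0},{"x":0.0,"y":-0.09,"z":0.0,"rx":0.0,"ry":0.0,"rz":0.0,"jaw":0.0},{"x":0.0,"y":-0.1,"z":0.0,"rx":0.0,"ry":0.0,"rz":0.0,"jaw":0.0},{"x":0.0,"y":-0.1,"z":0.0,"rx":0.0,"ry":0.0,"rz":0.0,"jaw":0.0}]'; python3 -c "
from h import *
go(0,159,60)
cv2.imwrite('pics/wrist8.png',cam('wrist')['img'][:,:,::-1])
a=cam('scene')['img'][150:330,230:470,::-1]
cv2.imwrite('pics/m8.png',cv2.resize(a,None,fx=3,fy=3,interpolation=cv2.INTER_CUBIC))
"
```

```text
t: 9.72
eef_pos: [552.8, 87.9, 253.2]
tcp_rot: [-3.142, -0.0, 3.029]
ft_force: [-1.7, 2.4, -0.5]
opening: 0.003
t 9.725 local [  0.5 160.4] tip z 63.2 rot [-3.142 -0.     3.029] open 0.003010075817037204 F [-1.7  2.4 -0.5]
shift units [ 0.004 -0.009  0.021]
```

View pics/wrist8.png

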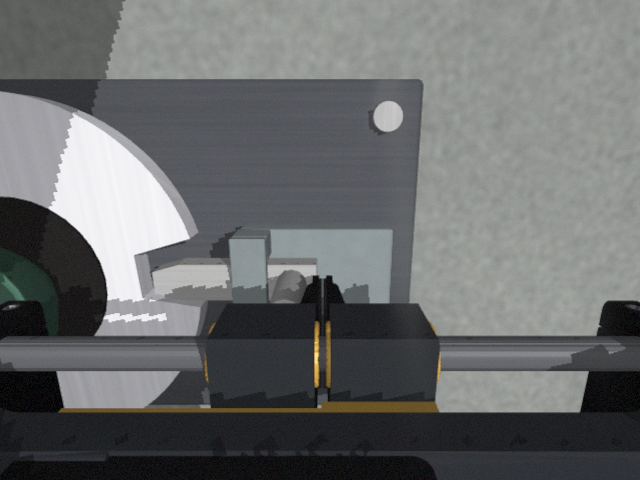

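View pics/m8.png

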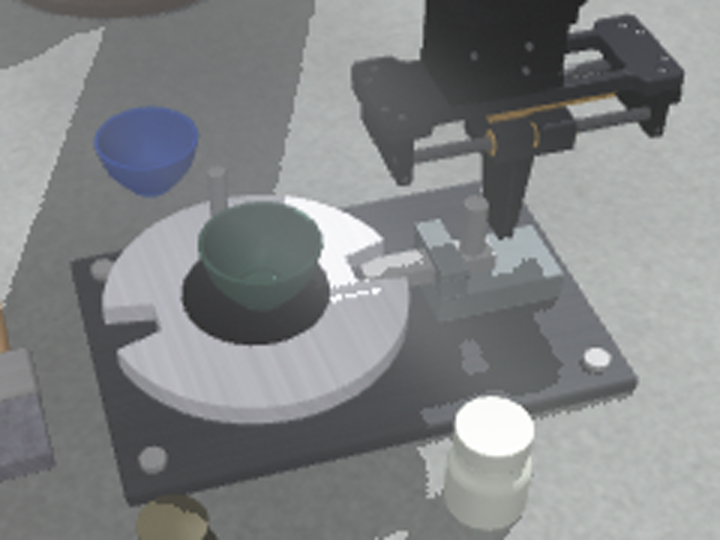

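```bash
python3 -m pendant '[{"x":0.0,"y":-0.01,"z":0.0,"rx":0.0,"ry":0.0,"rz":0.0,"jaw":0.0},{"x":0.0,"y":-0.015,"z":0.0,"rx":0.0,"ry":0.0,"rz":0.0,"jaw":0.0},{"x":0.0,"y":-0.02,"z":0.0,"rx":0.0,"ry":0.0,"rz":0.0,"jaw":0.0},{"x":0.0,"y":-0.02,"z":0.0,"rx":0.0,"ry":0.0,"rz":0.0,"jaw":0.0}]'; python3 -c "
from h import *
go(0,156,60)"
```

```text
t: 10.32
eef_pos: [552.5, 85.0, 253.3]
tcp_rot: [3.142, 0.0, 3.029]
ft_force: [-0.4, 2.2, -0.1]
opening: 0.004
t 10.325 local [  0.6 157.4] tip z 63.3 rot [3.142 0.    3.029] open 0.003525754090562675 F [-0.4  2.2 -0.1]
shift units [ 0.004 -0.01   0.022]
```

Still only the friction force of about 2 N, so it isn't at the stop yet.

```bash
python3 -m pendant '[{"x":0.0,"y":-0.01,"z":0.0,"rx":0.0,"ry":0.0,"rz":0.0,"jaw":0.0},{"x":0.0,"y":-0.015,"z":0.0,"rx":0.0,"ry":0.0,"rz":0.0,"jaw":0.0},{"x":0.0,"y":-0.015,"z":0.0,"rx":0.0,"ry":0.0,"rz":0.0,"jaw":0.0}]'; python3 -c "
from h import *
go(0,156,60)
c=cam('wrist'); im=cv2.resize(c['img'][:,:,::-1],None,fx=3,fy=3,interpolation=cv2.INTER_CUBIC)
cv2.imwrite('pics/w9.png',im[600:1000,300:1100])"
```

```text
t: 10.7
eef_pos: [552.3, 83.9, 253.3]
tcp_rot: [3.14, 0.001, 3.029]
ft_force: [0.3, 15.3, -0.3]
opening: 0.006
t 10.7 local [  0.5 156.3] tip z 63.3 rot [3.140e+00 1.000e-03 3.029e+00] open 0.005890284458469013 F [ 0.3 15.3 -0.3]
shift units [ 0.003 -0.002  0.022]
```

View pics/w9.png

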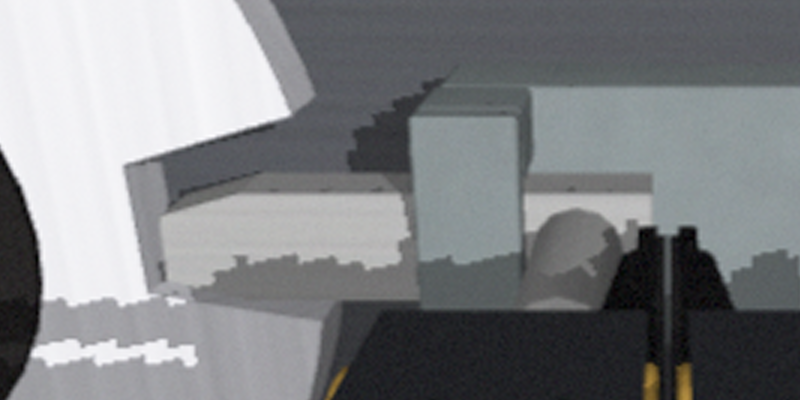

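Force is now 15 N with the nose about 3–4 mm off the notch floor, so this should be the stop. I'll back off and check from above.

```bash
python3 -m pendant '[{"x":0.0,"y":0.2,"z":0.0,"rx":0.0,"ry":0.0,"rz":0.0,"jaw":0.0},{"x":0.0,"y":0.45,"z":0.0,"rx":0.0,"ry":0.0,"rz":0.0,"jaw":0.0},{"x":0.0,"y":0.45,"z":-0.4,"rx":0.0,"ry":0.0,"rz":0.0,"jaw":0.0},{"x":0.0,"y":0.45,"z":-0.4,"rx":0.0,"ry":0.0,"rz":0.0,"jaw":0.0},{"x":0.0,"y":0.45,"z":-0.4,"rx":0.0,"ry":0.0,"rz":0.0,"jaw":0.0}]'; python3 -c "
from h import *
go(0,222,120)
c=cam('wrist'); im=cv2.resize(c['img'][:,:,::-1],None,fx=4,fy=4,interpolation=cv2.INTER_CUBIC)
L=[(12,63),(19,93),(-12,63),(-19,93),(0,67)]
for l,q in zip(L,proj(c,[[*(RW@np.array(l)+S0),48] for l in L])): cv2.circle(im,tuple(int(v*4+1.5) for v in q),3,(0,0,255),-1)
cv2.imwrite('pics/w10.png',im[780:1180,330:1130])
c=cam('scene'); im=cv2.resize(c['img'][:,:,::-1],None,fx=4,fy=4,interpolation=cv2.INTER_CUBIC)
cv2.imwrite('pics/s10.png',im[740:1240,960:1740])"
```

```text
t: 11.38
eef_pos: [559.6, 149.6, 313.1]
tcp_rot: [-3.142, 0.0, 3.029]
ft_force: [-0.7, 0.3, 0.2]
opening: 0.003
t 11.375 local [  0.3 222.4] tip z 123.1 rot [-3.142  0.     3.029] open 0.003329175554530126 F [-0.7  0.3  0.2]
shift units [ 0.002 -0.003  0.021]
```

View pics/w10.png

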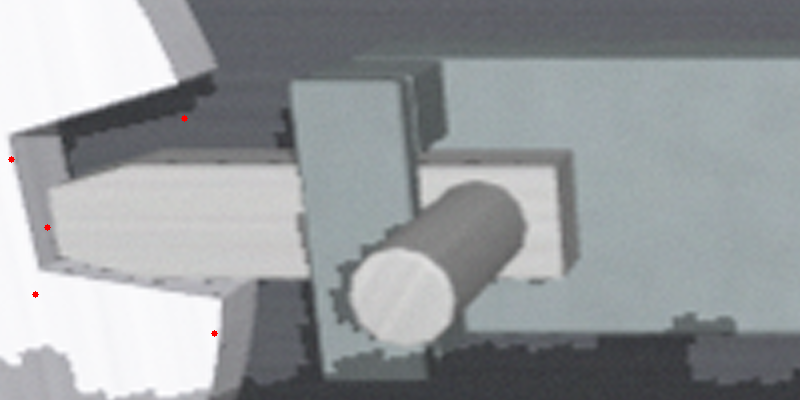

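View pics/s10.png

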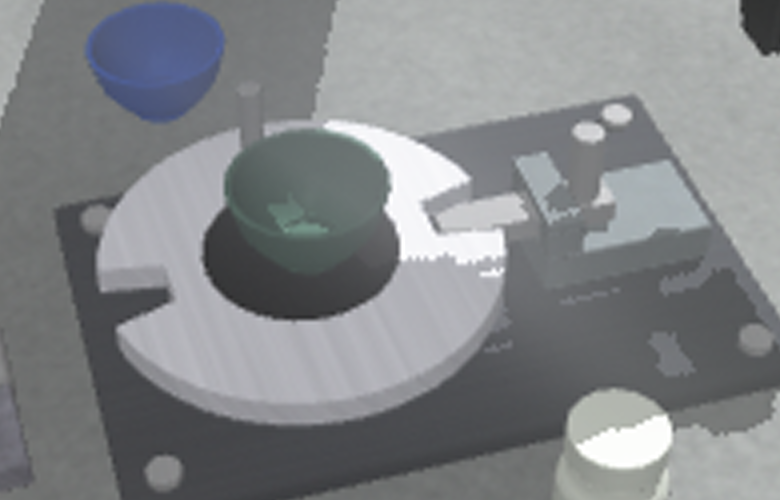

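The bar is home: its nose at crop (48,225) matches the predicted home position (47,227). The notch still sits about 0.07 rad off, within the bar's slack against the 0.1 limit. There is plenty of time, so I'll nudge the post another 5 mm for margin.

```bash
python3 -m pendant '[{"x":0.0,"y":0.0,"z":-0.4,"rx":0.0,"ry":0.0,"rz":0.0,"jaw":0.0},{"x":0.5,"y":-0.4,"z":-0.4,"rx":0.0,"ry":0.0,"rz":0.0,"jaw":0.0},{"x":0.5,"y":-1.0,"z":-0.4,"rx":0.0,"ry":0.0,"rz":0.0,"jaw":0.0},{"x":0.5,"y":-1.0,"z":-0.4,"rx":0.0,"ry":0.0,"rz":0.0,"jaw":0.0},{"x":0.5,"y":-1.0,"z":-0.4,"rx":0.0,"ry":0.0,"rz":0.0,"jaw":0.0}]' && python3 -m pendant '[{"x":0.0,"y":-0.75,"z":0.0,"rx":0.0,"ry":0.0,"rz":0.0,"jaw":0.0},{"x":0.0,"y":-0.75,"z":0.0,"rx":0.0,"ry":0.0,"rz":0.0,"jaw":0.0},{"x":0.0,"y":-0.75,"z":0.0,"rx":0.0,"ry":0.0,"rz":0.0,"jaw":0.0}]'; python3 -c "
from h import *
go(-76,-40,63)"
```

```text
t: 12.1
eef_pos: [467.6, 6.8, 372.6]
tcp_rot: [-3.141, -0.002, 3.025]
ft_force: [0.4, 0.1, -0.7]
opening: 0.003
t: 12.48
eef_pos: [456.0, -104.6, 372.5]
tcp_rot: [3.141, -0.001, 3.025]
ft_force: [1.0, -0.2, -0.3]
opening: 0.002
t 12.475 local [-74.  -41.8] tip z 182.5 rot [ 3.141e+00 -1.000e-03  3.025e+00] open 0.0024686084925823245 F [ 1.  -0.2 -0.3]
shift units [0.013 0.012 0.797]
```

```bash
python3 -m pendant '[{"x":0.01,"y":0.0,"z":0.8,"rx":0.0,"ry":0.0,"rz":0.0,"jaw":0.0},{"x":0.01,"y":0.0,"z":0.8,"rx":0.0,"ry":0.0,"rz":0.0,"jaw":0.0},{"x":0.01,"y":0.0,"z":0.8,"rx":0.0,"ry":0.0,"rz":0.0,"jaw":0.0},{"x":0.01,"y":0.08,"z":0.8,"rx":0.0,"ry":0.0,"rz":0.0,"jaw":0.0},{"x":0.01,"y":0.14,"z":0.8,"rx":0.0,"ry":0.0,"rz":0.0,"jaw":0.0},{"x":0.01,"y":0.16,"z":0.8,"rx":0.0,"ry":0.0,"rz":0.0,"jaw":0.0},{"x":0.01,"y":0.18,"z":0.8,"rx":0.0,"ry":0.0,"rz":0.0,"jaw":0.0},{"x":0.01,"y":0.19,"z":0.8,"rx":0.0,"ry":0.0,"rz":0.0,"jaw":0.0},{"x":0.01,"y":0.19,"z":0.8,"rx":0.0,"ry":0.0,"rz":0.0,"jaw":0.0}]' ; python3 -c "
from h import *
go(-76,-13,63)"
```

```text
t: 13.6
eef_pos: [457.5, -74.1, 253.3]
tcp_rot: [3.141, 0.0, 3.029]
ft_force: [-0.2, -1.2, 0.6]
opening: 0.007
t 13.6 local [-75.9 -11.3] tip z 63.3 rot [3.141 0.    3.029] open 0.007056035686994356 F [-0.2 -1.2  0.6]
shift units [ 0.001 -0.011  0.002]
```

Contact at about 1 N. I'll back off, lift, and move over the bar for the same check view as before.

```bash
python3 -m pendant '[{"x":0.0,"y":-0.15,"z":0.0,"rx":0.0,"ry":0.0,"rz":0.0,"jaw":0.0},{"x":0.0,"y":-0.15,"z":-0.4,"rx":0.0,"ry":0.0,"rz":0.0,"jaw":0.0},{"x":0.0,"y":-0.15,"z":-0.8,"rx":0.0,"ry":0.0,"rz":0.0,"jaw":0.0},{"x":0.0,"y":0.2,"z":-0.8,"rx":0.0,"ry":0.0,"rz":0.0,"jaw":0.0},{"x":-0.1,"y":0.6,"z":-0.8,"rx":0.0,"ry":0.0,"rz":0.0,"jaw":0.0},{"x":-0.2,"y":1.0,"z":-0.8,"rx":0.0,"ry":0.0,"rz":0.0,"jaw":0.0},{"x":-0.2,"y":1.0,"z":-0.8,"rx":0.0,"ry":0.0,"rz":0.0,"jaw":0.0}]' && python3 -m pendant '[{"x":-0.3,"y":0.6,"z":0.0,"rx":0.0,"ry":0.0,"rz":0.0,"jaw":0.0},{"x":-0.3,"y":0.6,"z":0.0,"rx":0.0,"ry":0.0,"rz":0.0,"jaw":0.0},{"x":-0.3,"y":0.6,"z":0.35,"rx":0.0,"ry":0.0,"rz":0.0,"jaw":0.0},{"x":-0.3,"y":0.6,"z":0.35,"rx":0.0,"ry":0.0,"rz":0.0,"jaw":0.0},{"x":-0.3,"y":0.6,"z":0.35,"rx":0.0,"ry":0.0,"rz":0.0,"jaw":0.0}]'; python3 -c "
from h import *
go(0,222,120)
c=cam('wrist'); im=cv2.resize(c['img'][:,:,::-1],None,fx=4,fy=4,interpolation=cv2.INTER_CUBIC)
L=[(12,63),(19,93),(-12,63),(-19,93),(0,67)]
for l,q in zip(L,proj(c,[[*(RW@np.array(l)+S0),48] for l in L])): cv2.circle(im,tuple(int(v*4+1.5) for v in q),3,(0,0,255),-1)
cv2.imwrite('pics/w11.png',im[780:1180,330:1130])
c=cam('scene'); im=cv2.resize(c['img'][:,:,::-1],None,fx=2,fy=2,interpolation=cv2.INTER_CUBIC)
cv2.imwrite('pics/s11.png',im[300:760,300:1000])"
```

```text
t: 14.48
eef_pos: [504.7, 74.7, 372.8]
tcp_rot: [3.141, -0.001, 3.033]
ft_force: [-0.4, -0.8, 0.0]
opening: 0.008
t: 15.1
eef_pos: [559.3, 155.1, 321.9]
tcp_rot: [3.141, 0.0, 3.028]
ft_force: [0.5, -0.2, -0.3]
opening: 0.002
t 15.1 local [ -0.6 227.9] tip z 131.9 rot [3.141 0.    3.028] open 0.0017970562735835007 F [ 0.5 -0.2 -0.3]
shift units [-0.004 -0.039  0.079]
```

View pics/w11.png

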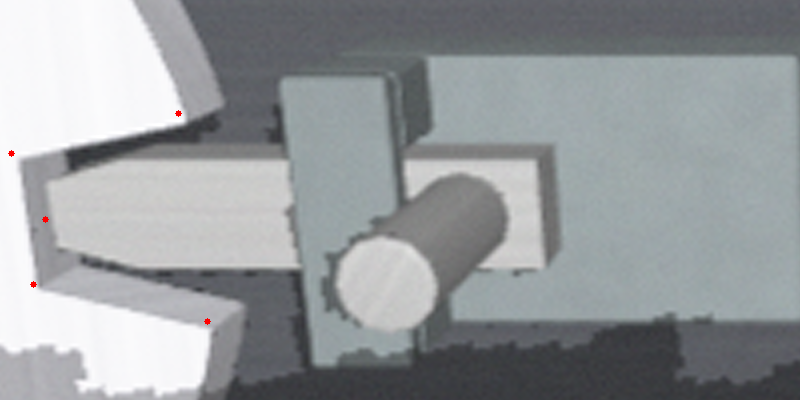

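View pics/s11.png

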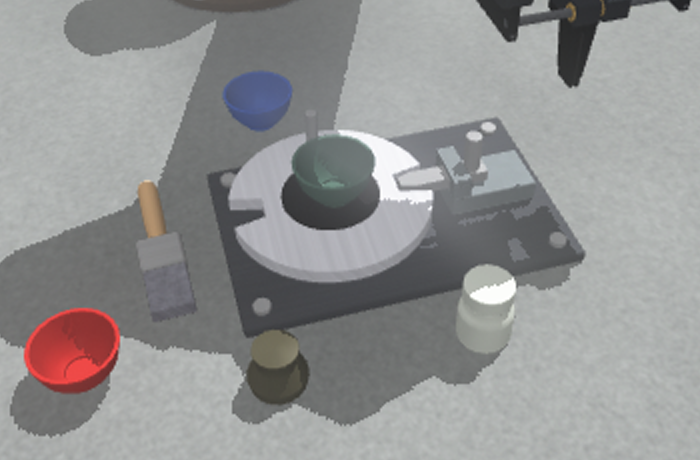

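The bar is now centred in the notch: notch corners (187,121) and (213,325) sit on the zero-angle predictions (178,113) and (207,321). The nose is at home, the bowl is centred and upright, and the fingers are clear. Handing in.

```bash
python3 -c "
from cell import env
print(env.job_done())"
```

```text
the job is handed in; nothing more can be done
None
```

The turntable is locked: a notch faces the lock bar and the bar is fully home in it. I handed the job in at about 15 s of the 46 s allowed; no verdict was reported.

- **Turning:** I pushed the turning post with the shut fingers from 0.74 rad to about 0.07 rad. The two fixed cameras disagreed a little at that point, giving 0.03 and 0.07 rad from the post and about 0.05 rad from the notch corners. The wrist view gave 0.07 rad.
- **Locking:** I pushed the bar by its post until the force rose to 15 N at the stop.
- **Correction:** The taper did not centre the disc by itself and left it about 0.07 rad off. I nudged the turning post about 6 mm further.
- **Last checks:**
  - The notch corners match the zero-angle prediction to about 2 mm, roughly 0.02 rad.
  - The nose is at its predicted home position.
  - The bowl looks upright on the pad.
  - The jar, brush and weight look where they were. I judged the bowl and these by eye, not by measurement.
  - The fingers are clear, with no contact force.

The first move command was refused as invalid because it left out some keys. It moved nothing.

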